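# Stage a bearing housing and its flange for assembly

## Task

Using only pushes of the fingers, never lifting or tipping anything, slide the blue bearing housing along the bench, without turning it round, until its far side sits flat against the long bar and its left side against the short bar of the steel corner stop. Also nudge the black flange along the bench until it lies wholly inside the yellow painted ring. Leave all the loose things around them where they are, and finish with the hand clear.

Things in the scene. Friction and masses are not known exactly. Their poses are not given: they have to be found in the camera images.
- housing: Loose blue bearing housing, 0.45 to 0.7 kg, slides at 2 to 8 N: block 76 mm along x, 96 mm along y, 44 mm high, flat upright sides; round boss 66 mm across on top to 60 mm, brass plug to 66 mm; dark bore on its -x side, roughly facing the robot. Origin: centre of its underside. +x side goes against the long bar, +y side against the short bar, z up.
- stop: Fixed steel corner stop: two bars 30 mm high, 22 mm thick. Origin: inside corner, at bench height. Long bar: inner face is its plane x = 0, y from -171 to 0 mm. Short bar: inner face is its plane y = 0, x from -130 to 0 mm. Open space at negative x and y; a housing fully home has its origin at x = -38, y = -48 mm, axes parallel. x points away from the robot within 15 degrees.
- flange: Loose black round flange, about 0.3 to 0.5 kg: a disc 84 mm in diameter and 18 mm thick with a hub 40 mm across on top, up to 26 mm, and a steel-coloured centre. Origin: centre of its underside. z up.
- mark: Yellow ring painted on the bench (no thickness, nothing catches on it), inside diameter 104 mm, outside 118 mm. Origin: its centre, at bench height.
- bearing: Bystander, leave alone: loose steel ball-bearing ring, 52 mm across, 15 mm high. Origin: centre of its underside.
- socket: Bystander, leave alone: loose aluminium-coloured upright cylinder, 28 mm across, 38 mm high. Origin: centre of its underside.
- tin: Bystander, leave alone: loose can with a green label, 60 mm across, 60 mm high. Origin: centre of its underside.
- oil: Bystander, leave alone: loose bottle with a yellow label and red cap, 52 mm across, 95 mm high. Origin: centre of its underside.
- collar: Bystander, leave alone: loose brass shaft collar, 44 mm across, 16 mm high. Origin: centre of its underside.
- screwdriver: Bystander, leave alone: screwdriver with a red handle lying along its x axis. Origin: under its middle.
- wrench: Bystander, leave alone: steel wrench lying along its x axis. Origin: under its middle.

How it is judged (in metres and radians):
At the end, for the whole second after the job is handed in: The housing stands flat on the bench, square to the corner stop within 3 degrees and within 4 mm of touching both bars; the flange lies flat with its centre within 10 mm of the ring's centre, so wholly inside the paint; both are at rest (x of housing in the frame of stop between -0.042 and -0.034 m and y of housing in the frame of stop between -0.052 and -0.044 m and angle between the x axis of housing and the x axis of stop, either way round below 0.05 rad and angle between each of housing, flange's own z axis and vertical below 0.05 rad and height (world z) of each of housing, flange below 0.005 m and horizontal distance between flange and mark below 0.01 m and linear speed of each of housing, flange below 0.01 m/s).
It fails at once if the housing or the flange is lifted off the bench or carried (height (world z) of any of housing, flange above 0.008 m).
It fails at once if the housing or the flange is tipped (angle between any of housing, flange's own z axis and vertical above 0.2 rad).
It fails at once if a bystander is moved by more than 25 mm (distance of any of bearing, socket, tin, oil, collar, screwdriver, wrench from where it was at the start of the episode above 0.025 m).
It also fails if it takes over 72 s, if anything falls off the work surface, if the arm or the gripper's body presses on something with over 40 N, if the wrist force passes 120 N, or if a joint passes its speed limit or range.

## Robot

A 6-joint arm with a two-finger parallel gripper is mounted at the origin on the work surface. World frame = base frame: x ahead of the robot, y to its left, z up, the work surface at z = 0. Lengths are in m, angles in degrees, forces in N, time in s.
With the tool pointing down it reaches from about 0.375 to 0.975 m from the base axis. Payload 3.8 kg.
Tool frame: the origin (TCP) lies between the finger pads; the fingertips stand 11 mm ahead of it and the grasp point (between the pads) lies 8 mm behind it; z points along the fingers, y is the line along which they close (so a half turn about z gives the same grasp; the last joint's range is limited). The gripper opens to 85 mm and grips with 20 to 120 N. Pads are 22 mm wide; open, the fingers measure 114 mm over their backs; the gripper's body (76 mm by 85 mm) begins 54 mm behind the grasp point. The pads swing forward as they close: fully open they stand 13 mm farther back than shut.
Start: joints at [-78.776, 15.12, 91.902, -0, 72.978, -2.114], TCP at [0.156, -0.657, 0.242] pointing down, gripper open.
Joint ranges: [-150.88, 150.88], [-54.13, 125.18], [17.81, 147.31], [-75.09, 255.09], [0, 152.58], [-146.25, 146.25]. Speed limits (degrees/s): [147.25, 147.25, 180, 180, 180, 180].

## Interface

Orientations are given as [roll, pitch, yaw] about the fixed x, y, z axes, in that order (R = Rz(yaw) Ry(pitch) Rx(roll)).
In Python, from bench import monitor, capture, job, models gives the robot as it stands.
- The arm moves only by the shell command python3 -m creep 'ROWS' [OPENING] [FORCE]. ROWS is JSON, a list of rows, each a list of 2 entries, a list of its own where there are three numbers: the shift along the tool's x, y, z scaled (see below), then the turn, a rotation vector about the tool's x, y, z scaled (see below). A call has exactly 5 rows; each row is the pose to reach, as a shift and turn from the pose commanded when the call began, along the tool's axes at that moment, turning the shorter way round; what a row does not reach only later rows make up. The controller multiplies each number of a shift by 0.4 m and each number of a turn by 2 pi rad. A row lasts 1/8 s, in which the tool goes at most 62.5 mm and 10.7 degrees, less where a joint would pass 70% of its speed; a pose out of reach is approached as far as the arm can. A call with a number of a shift or a turn outside -1 to 1 is refused whole. A call with a gripper value outside its range is refused whole. OPENING is the opening, from 0 (shut) to 1 (fully open), set as the call begins (- or left out, the last holds). The fingers move at their own pace and stop on an object; FORCE is the grip in N (left out, the last holds). Time passes only in rows, so rows that repeat a pose let the fingers close, or fill a call up. It gives the time, the measured TCP pose, the force, the opening and the grip force at its end, in the units of the state.
- monitor.read_state(): the state, without advancing time (a new reading comes with each control period).
- capture(name): name is "scene" or "top"; returns a dict with "img" (420x560x3 uint8, red, green, blue), "fx", "fy", "cx", "cy" (pixels), "rvec" (rotation vector, rad) and "tvec" (3), from world to camera coordinates, as OpenCV has them. Camera axes: x right, y down, z forward; pixel columns grow to the right and rows downward; lengths in m; the calibration is good to about 2 mm. A picture is of the moment at which its call begins. There is no depth.
- job.hand_in(): hands the job in; it is judged then, once.
Trained networks look in a picture, given as the dict that the camera call returned (one of the last four; its "shot" number tells which), for a name from the list of things; names that differ only in an ending like _2 or _b are one class to them, and where a whole thing is asked for, a point or a joint stands for the part that bears it (a point fixed in the world has none). Each returns a list of dicts, best first, with "conf" (0 to 1); they miss things now and then, are a little off and sometimes report something else, mostly with a low value. They report only what shows in the picture. A call takes as long as a camera call.
- models.regions_of(thing, picture): "pixels" (420x560 bool, what is visible of it) and "uv" ([column, row] in pixels, amid what is visible of it).
- models.spot_point(thing, picture): "uv" ([column, row] in pixels: a listed point, or the origin of a listed thing).
The state is a dict: "time": time; "qpos": joint angles; "joint_vel": joint speeds; "joint_torque": joint torques, N m; "eef_pos": TCP position; "tool_rot": TCP orientation; "force": force on the tool from outside, world axes, zero at the start; "wrist_torque": the same for the moment, N m; "finger_gap": finger opening in m; "grasp_force": force on a finger pad.
Only numpy, scipy, OpenCV 4.12 (cv2) and the standard library are available. Lean on these libraries where they do the work, as an engineer would, in place of code of your own. Each camera call takes 0.05 s, during which the arm holds its last target. There are 200 camera calls.

## Working session

There is one attempt and no reset: what is moved stays moved. The work goes in short steps, Python scripts to look and compute and a shell command to move; the robot and the scene stay as the last step left them, time stands still between calls to the robot, and variables do not carry over. Pictures are saved under pics/ and viewed, at most 10 in all, crops included, and the job is handed in when it is done.

```bash
ls; mkdir -p pics
cat > h.py <<'E'
import numpy as np, cv2
from bench import monitor, capture, job, models
def ray(p,uv,z=0.):
    R,_=cv2.Rodrigues(np.array(p["rvec"],float)); t=np.array(p["tvec"],float).ravel()
    K=np.array([[p["fx"],0,p["cx"]],[0,p["fy"],p["cy"]],[0,0,1.]])
    d=R.T@np.linalg.inv(K)@np.array([uv[0],uv[1],1.]); c=-R.T@t
    return c+d*(z-c[2])/d[2]
def proj(p,P):
    K=np.array([[p["fx"],0,p["cx"]],[0,p["fy"],p["cy"]],[0,0,1.]])
    return cv2.projectPoints(np.atleast_2d(np.array(P,float)),np.array(p["rvec"],float),np.array(p["tvec"],float),K,None)[0][:,0]
def save(p,n): cv2.imwrite("pics/"+n+".png",p["img"][:,:,::-1])
E
python3 - <<'E'
from h import *
print(monitor.read_state())
T="housing stop flange mark bearing socket tin oil collar screwdriver wrench".split()
for c in("top","scene"):
    p=capture(c); save(p,c+"0")
    R,_=cv2.Rodrigues(np.array(p["rvec"],float)); print(c,"cam",-R.T@np.array(p["tvec"]).ravel())
    for t in T:
        for d in models.spot_point(t,p)[:2]: print(t,np.round(d["uv"]),round(d["conf"],2),ray(p,d["uv"])[:2].round(4))
E
```

```text
pics
{'time': 0.0, 'qpos': array([-7.87742839e+01,  1.51713623e+01,  9.19791372e+01, -4.98837457e-04,
        7.29767668e+01, -2.11401617e+00]), 'joint_vel': array([-0.09350461, -0.0126101 ,  0.02165694,  0.0546582 ,  0.03851057,
       -0.08760388]), 'joint_torque': array([ 2.15924527e-03, -5.15109408e+01, -3.67311680e+01,  3.14276267e-04,
        1.28165595e-02, -3.93002750e-06]), 'eef_pos': array([ 0.15560356, -0.65611707,  0.24095602]), 'tool_rot': array([-1.79872803e+02, -4.21828522e-03,  1.33398741e+01]), 'force': array([-0.34843757,  0.72644748,  0.52929938]), 'wrist_torque': array([ 0.02033305,  0.00084898, -0.00606401]), 'grasp_force': 0.0, 'finger_gap': 0.08540996715829423}
top cam [ 0.4890151  -0.0822126   0.96290155]
housing [209. 217.] 0.62 [0.5508 0.1011]
housing [264. 116.] 0.29 [ 0.795  -0.0275]
stop [152. 161.] 0.96 [0.6845 0.2429]
flange [332. 226.] 0.88 [ 0.5307 -0.1917]
bearing [365. 128.] 0.75 [ 0.7659 -0.2718]
socket [299. 134.] 0.68 [ 0.752  -0.1146]
tin [333. 131.] 0.64 [ 0.7593 -0.1963]
oil [266. 117.] 0.66 [ 0.7937 -0.0339]
collar [432. 309.] 0.7 [ 0.3409 -0
[... 183 characters left out ...]
housing [356. 233.] 0.78 [0.5524 0.1055]
stop [415. 276.] 0.89 [0.6781 0.2475]
stop [205. 201.] 0.74 [ 0.4896 -0.3119]
flange [246. 217.] 0.85 [ 0.5377 -0.1875]
flange [359. 234.] 0.68 [0.5573 0.1123]
mark [203. 200.] 0.81 [ 0.4863 -0.3181]
mark [290. 302.] 0.32 [ 0.7956 -0.033 ]
bearing [192. 278.] 0.57 [ 0.7639 -0.2689]
socket [259. 285.] 0.47 [ 0.7598 -0.1115]
socket [142. 245.] 0.36 [ 0.6773 -0.4214]
tin [228. 277.] 0.96 [ 0.746  -0.1881]
oil [295. 304.] 0.69 [ 0.7997 -0.0228]
collar [182. 168.] 0.61 [ 0.3523 -0.4182]
collar [142. 244.] 0.53 [ 0.6743 -0.4228]
screwdriver [143. 247.] 0.55 [ 0.683  -0.4178]
wrench [246. 177.] 0.65 [ 0.3676 -0.2218]
wrench [259. 283.] 0.45 [ 0.7543 -0.1109]
```

Run:
```python
import cv2
im=cv2.imread("pics/top0.png"); cv2.imwrite("pics/top0c.png",cv2.resize(im[80:340,100:460],None,fx=2.2,fy=2.2,interpolation=cv2.INTER_CUBIC))
```

```text
(no output)
```

View pics/top0c.png

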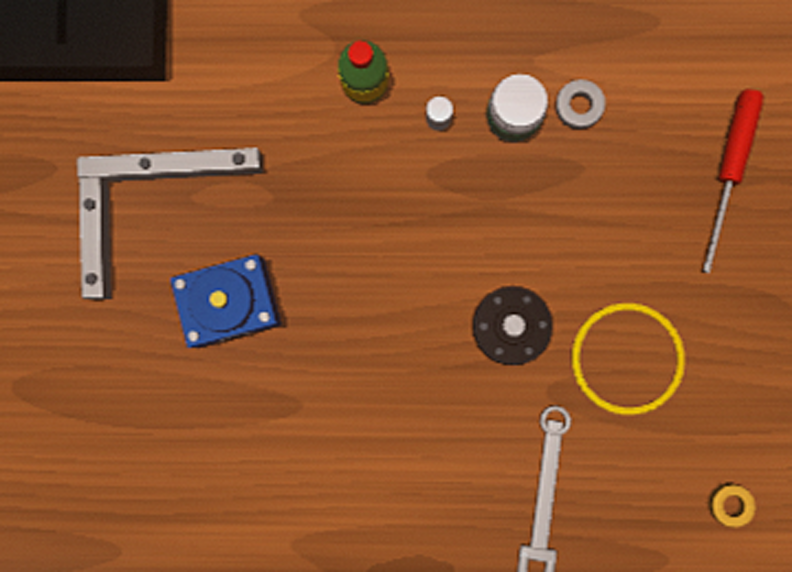

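View pics/scene0.png

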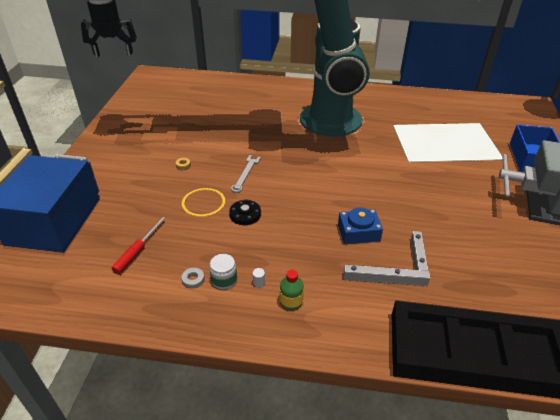

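The top view shows the housing at crop (220,300), turned a few tens of degrees at most. The stop's corner is at crop (105,178) and opens toward the robot's right. The flange is at (513,325) and the ring at (628,358), with the wrench end near (555,410). The other bystanders are well away. I'll fit outlines to get the poses.

```bash
cat >> h.py <<'E'
from scipy.optimize import minimize
def box(x0,x1,y0,y1,z1): return np.array([[x,y,z] for x in(x0,x1) for y in(y0,y1) for z in(0,z1)])
def disc(r,z0,z1): 
    a=np.linspace(0,2*np.pi,40,endpoint=False); return np.vstack([np.c_[r*np.cos(a),r*np.sin(a),0*a+z] for z in(z0,z1)])
PARTS={"housing":[np.vstack([box(-.038,.038,-.048,.048,.044)]),disc(.033,.044,.060)],
 "stop":[box(0,.022,-.171,.022,.03),box(-.130,0,0,.022,.03)],
 "flange":[disc(.042,0,.018),disc(.02,.018,.026)]}
def sil(p,parts,q,S=4):
    c,s=np.cos(q[2]),np.sin(q[2]); m=np.zeros((420*S,560*S),np.uint8)
    for P in parts:
        W=P.copy(); W[:,0]=q[0]+c*P[:,0]-s*P[:,1]; W[:,1]=q[1]+s*P[:,0]+c*P[:,1]
        h=cv2.convexHull(((proj(p,W)+.5)*S-.5).astype(np.float32)); cv2.fillConvexPoly(m,np.round(h*16).astype(np.int32),1,shift=4)
    return cv2.resize(m.astype(np.float32),(560,420),interpolation=cv2.INTER_AREA)
def fit(t,ps,q0,yaw=True):
    ms=[]
    for p in ps:
        r=models.regions_of(t,p)
        best=[d for d in r if np.hypot(*(ray(p,d["uv"],.02)[:2]-np.array(q0[:2])))<.12]
        if best: ms.append((p,best[0]["pixels"].astype(np.float32)))
    def f(v):
        q=[v[0],v[1],v[2] if yaw else 0]
        return sum(np.abs(sil(p,PARTS[t],q)-m).sum()/m.sum() for p,m in ms)/len(ms)
    best=None
    for dy in((-.2,0,.2) if yaw else(0,)):
        x0=np.array([q0[0],q0[1],q0[2]+dy])
        r=minimize(f,x0,method="Nelder-Mead",options=dict(initial_simplex=[x0,x0+[.01,0,0],x0+[0,.01,0],x0+[0,0,.15]],xatol=1e-4,fatol=1e-4,maxiter=150))
        if best is None or r.fun<best.fun: best=r
    print(t,best.x[:2].round(4),"yaw",np.degrees(best.x[2]).round(1),"err",round(best.fun,3),len(ms)); return best.x
def rel(h,s):
    c,n=np.cos(s[2]),np.sin(s[2]); d=h[:2]-s[:2]; return np.array([c*d[0]+n*d[1],-n*d[0]+c*d[1],np.degrees(h[2]-s[2])])
E
python3 - <<'E'
from h import *
a,b=capture("top"),capture("scene")
for ps in([a],[b],[a,b]):
    s=fit("stop",ps,[.68,.245,0.03]); h=fit("housing",ps,[.545,.103,.25]); print("rel",rel(h,s))
    fit("flange",ps,[.53,-.188,0],False)
for p in(a,b):
    m=models.regions_of("mark",p)
    for d in m[:2]: print(d["conf"],d["uv"],ray(p,d["uv"])[:2])
    im=p["img"].astype(int); y=((im[...,0]>170)&(im[...,1]>140)&(im[...,2]<70)).astype(np.uint8)
    n,l,st,ce=cv2.connectedComponentsWithStats(y,connectivity=8); k=1+np.argmax(st[1:,2]); pts=np.argwhere(l==k)[:,::-1].astype(float)
    W=np.array([ray(p,u)[:2] for u in pts]); A=np.c_[2*W,np.ones(len(W))]; c=np.linalg.lstsq(A,(W**2).sum(1),rcond=None)[0]; print("ring",c[:2],len(W),np.sqrt(c[2]+c[:2]@c[:2]))
E
```

```text
stop [0.6827 0.2488] yaw 3.2 err 0.055 1
housing [0.5488 0.1096] yaw 15.3 err 0.058 1
rel [-0.14157382 -0.13134236 12.05448228]
flange [ 0.5267 -0.1932] yaw 3.7 err 0.027 1
stop [0.6813 0.2507] yaw 3.4 err 0.116 1
housing [0.5489 0.1113] yaw 15.4 err 0.038 1
rel [-0.14040475 -0.13137729 12.03816812]
flange [ 0.5261 -0.1906] yaw 7.1 err 0.04 1
stop [0.6826 0.2492] yaw 3.2 err 0.092 2
housing [0.549  0.1107] yaw 15.5 err 0.052 2
rel [-0.14120238 -0.13082187 12.32270662]
flange [ 0.5263 -0.192 ] yaw 5.0 err 0.047 2
0.57 [407.3, 250.0] [ 0.47547125 -0.36783339]
ring [ 0.49264484 -0.31647822] 449 0.055835225219290276
0.25 [243.0, 174.2] [ 0.35523926 -0.23241526]
ring [ 0.49167704 -0.31582763] 243 0.05558161672879375
```

```bash
cat >> h.py <<'E'
from scipy.spatial.transform import Rotation as Ro
def goal(x,y,z,yaw):
    s=monitor.read_state(); R=Ro.from_euler("xyz",s["tool_rot"],degrees=True); G=Ro.from_euler("xyz",[180,0,yaw],degrees=True)
    print("shift",(R.inv().apply(np.array([x,y,z])-s["eef_pos"])/.4).round(4),"turn",((R.inv()*G).as_rotvec()/2/np.pi).round(4),"dist",np.linalg.norm(np.array([x,y,z])-s["eef_pos"]).round(3))
E
python3 -c "
from h import *
goal(.542,-.134,.2,74.7)"
```

```text
shift [ 1.2412 -1.0489  0.1057] turn [-0.     -0.     -0.1704] dist 0.651
```

```bash
python3 -m creep '[[[0.06,-0.05,0],[0,0,-0.01]],[[0.17,-0.14,0],[0,0,-0.03]],[[0.28,-0.24,0],[0,0,-0.05]],[[0.39,-0.33,0],[0,0,-0.07]],[[0.46,-0.39,0],[0,0,-0.085]]]' 0.6; python3 -c "
from h import *
goal(.542,-.134,.2,74.7)"
```

```text
time: 2.62
eef_pos: [0.3, -0.4605, 0.2425]
tool_rot: [180.0, -0.0, 44.2]
force: [0.2, -1.1, 0.2]
finger_gap: 0.0517
grasp_force: 0.0
shift [ 1.0028 -0.1634  0.1065] turn [ 0.0001 -0.     -0.0847] dist 0.409
```

```bash
python3 -m creep '[[[0.08,-0.01,0.01],[0,0,-0.01]],[[0.23,-0.03,0.03],[0,0,-0.03]],[[0.38,-0.06,0.05],[0,0,-0.05]],[[0.53,-0.08,0.07],[0,0,-0.07]],[[0.63,-0.1,0.08],[0,0,-0.0847]]]'; python3 -c "
from h import *
goal(.542,-.134,.08,74.7)"
```

```text
time: 3.25
eef_pos: [0.4536, -0.2566, 0.21]
tool_rot: [180.0, -0.0, 74.7]
force: [0.6, -0.1, 0.2]
finger_gap: 0.051
grasp_force: 0.0
shift [0.3539 0.1323 0.3253] turn [ 0.     -0.0001  0.    ] dist 0.199
```

```bash
python3 -c "
from h import *
goal(.542,-.134,.08,74.7)"
```

```text
shift [0.3539 0.1323 0.3253] turn [ 0.     -0.0001  0.    ] dist 0.199
```

```bash
python3 -m creep '[[[0.12,0.05,0],[0,0,0]],[[0.26,0.1,0.02],[0,0,0]],[[0.354,0.132,0.12],[0,0,0]],[[0.354,0.132,0.25],[0,0,0]],[[0.354,0.132,0.36],[0,0,0]]]'; python3 -c "
from h import *
goal(.542,-.134,.022,74.7)
a=capture('scene');save(a,'s1')
im=a['img'][150:290,180:400];cv2.imwrite('pics/s1c.png',cv2.resize(im,None,fx=3.5,fy=3.5,interpolation=cv2.INTER_CUBIC)[:,:,::-1])"
```

```text
time: 3.88
eef_pos: [0.5415, -0.1357, 0.0648]
tool_rot: [180.0, 0.0, 74.5]
force: [0.4, -0.4, 0.2]
finger_gap: 0.0513
grasp_force: 0.0
shift [0.0044 0.     0.1071] turn [ 0.      0.     -0.0005] dist 0.043
```

View pics/s1c.png

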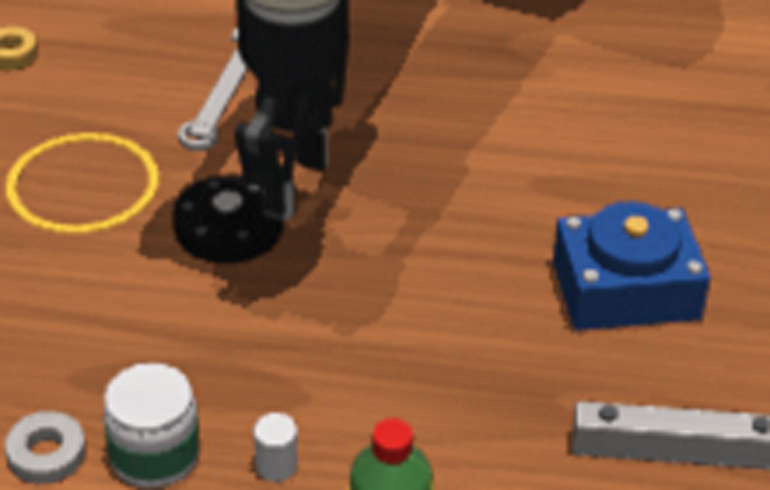

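The hand stands just on the +y side of the flange. The front fingertip is at crop (285,218), which is full (261,212). I'll work out the tip height from it and check the gap to the flange.

```bash
python3 -c "
from h import *
a=capture('scene')
s=monitor.read_state();R=Ro.from_euler('xyz',s['tool_rot'],degrees=True);print(s['eef_pos'])
for dz in(-.005,0,.005,.011,.02): 
  print(dz,proj(a,[s['eef_pos']+R.apply([x,y,dz]) for x,y in((-.011,-.026),(.011,-.026),(-.011,-.035))]).round(1).tolist())"
```

```text
[ 0.53654797 -0.13487813  0.06083062]
-0.005 [[265.3, 192.9], [273.0, 195.2], [266.8, 190.9]]
0 [[265.3, 194.4], [273.0, 196.7], [266.8, 192.4]]
0.005 [[265.4, 195.9], [273.0, 198.1], [266.8, 193.8]]
0.011 [[265.4, 197.6], [273.0, 199.9], [266.9, 195.6]]
0.02 [[265.5, 200.2], [273.1, 202.5], [266.9, 198.2]]
```

```bash
python3 -c "
from h import *
a=capture('scene')
s=monitor.read_state();R=Ro.from_euler('xyz',s['tool_rot'],degrees=True);print(s['eef_pos'],s['tool_rot'],s['force'])
for dz in(-.005,0,.005,.011,.02,.03): 
  print(dz,proj(a,[s['eef_pos']+R.apply([x,y,dz]) for x,y in((-.011,.026),(.011,.026),(-.011,.035))]).round(1).tolist())
goal(.542,-.134,.022,74.7)"
```

```text
[ 0.53881938 -0.13572791  0.06379806] [-1.79626588e+02 -7.68481652e-03  7.44447889e+01] [0.6011506  0.49601058 0.49768238]
-0.005 [[256.0, 204.7], [263.9, 207.1], [254.4, 206.9]]
0 [[256.0, 206.2], [263.9, 208.6], [254.4, 208.3]]
0.005 [[256.1, 207.7], [263.9, 210.1], [254.5, 209.8]]
0.011 [[256.1, 209.4], [264.0, 211.8], [254.6, 211.6]]
0.02 [[256.3, 212.0], [264.0, 214.4], [254.7, 214.2]]
0.03 [[256.4, 214.9], [264.1, 217.3], [254.8, 217.1]]
shift [0.0063 0.0072 0.1045] turn [-0.001  -0.     -0.0007] dist 0.042
```

```bash
python3 -m creep '[[[0.004,0.005,0.03],[0,0,0]],[[0.004,0.005,0.06],[0,0,0]],[[0.004,0.005,0.09],[0,0,0]],[[0.004,0.005,0.118],[0,0,0]],[[0.004,0.005,0.118],[0,0,0]]]'; python3 -c "
from h import *
for i in range(3):
  capture('top'); s=monitor.read_state(); print(s['eef_pos'],s['tool_rot'],s['force'])
R=Ro.from_euler('xyz',[180,0,74.7],degrees=True)
print(R.inv().apply(np.array([.5041,-.2728,.017])-s['eef_pos'])/.4)
print(R.inv().apply(np.array([.5263,-.192,.017])-s['eef_pos']))"
```

```text
time: 4.65
eef_pos: [0.5425, -0.1354, 0.0178]
tool_rot: [-179.8, -0.0, 74.4]
force: [0.1, 0.4, -0.4]
finger_gap: 0.0514
grasp_force: 0.0
[ 0.54311035 -0.13552266  0.01840517] [-1.79917475e+02 -1.51071748e-03  7.44238660e+01] [-0.4537946  -0.703664    0.56334789]
[ 0.54358717 -0.13565361  0.01891851] [-1.79976970e+02 -7.16262963e-04  7.44252550e+01] [ 0.37222677 -0.39482773 -0.28877612]
[ 0.54393568 -0.135739    0.01926069] [1.79979000e+02 4.37245006e-04 7.44306823e+01] [-0.08955578 -0.41981233  0.15114662]
[-0.35678691 -0.00564274  0.00565173]
[-0.05892054 -0.00216486  0.00226069]
```

```bash
python3 -m creep '[[[-0.02,-0.003,0],[0,0,0]],[[-0.045,-0.005,0],[0,0,0]],[[-0.075,-0.005,0],[0,0,0]],[[-0.105,-0.005,0],[0,0,0]],[[-0.135,-0.005,0],[0,0,0]]]'; python3 -m creep '[[[-0.03,0,0],[0,0,0]],[[-0.06,0,0],[0,0,0]],[[-0.09,0,0],[0,0,0]],[[-0.115,0,0],[0,0,0]],[[-0.13,0,0],[0,0,0]]]'
python3 - <<'E'
from h import *
a,b=capture('top'),capture('scene')
f=fit("flange",[a],[.505,-.26,0],False);f=fit("flange",[b],[.505,-.26,0],False)
s=monitor.read_state();R=Ro.from_euler('xyz',s['tool_rot'],degrees=True)
print(s['eef_pos'],(R.inv().apply(np.array([*f[:2],.017])-s['eef_pos'])),R.inv().apply(np.array([.4922,-.3162,.017])-s['eef_pos'])); save(a,'t2')
E
```

```text
time: 5.42
eef_pos: [0.5272, -0.1881, 0.0193]
tool_rot: [180.0, -0.0, 74.4]
force: [0.3, 1.8, 1.8]
finger_gap: 0.0512
grasp_force: 0.8
time: 6.05
eef_pos: [0.5131, -0.2379, 0.019]
tool_rot: [-180.0, -0.0, 74.4]
force: [0.8, 0.6, 1.7]
finger_gap: 0.0513
grasp_force: 0.9
flange [ 0.489  -0.2574] yaw 6.8 err 24.394 1Traceback (most recent call last):
  File "<stdin>", line 3, in <module>
  File "h.py", line 37, in fit
    r=minimize(f,x0,method="Nelder-Mead",options=dict(initial_simplex=[x0,x0+[.01,0,0],x0+[0,.01,0],x0+[0,0,.15]],xatol=1e-4,fatol=1e-4,maxiter=150))
    res = _minimize_neldermead(fun, x0, args, callback, bounds=bounds,
                               **options)
    fsim[k] = func(sim[k])
              ~~~~^^^^^^^^
    fx = function(np.copy(x), *(wrapper_args + args))
  File "h.py", line 33, in f
    return sum(np.abs(sil(p,PARTS[t],q)-m).sum()/m.sum() for p,m in ms)/len(ms)
           ~~~~~~~~~~~~~~~~~~~~~~~~~~~~~~~~~~~~~~~~~~~~~~~~~~~~~~~~~~~~^~~~~~~~
ZeroDivisionError: division by zero
```

```bash
python3 -m creep '[[[-0.02,0,0],[0,0,0]],[[-0.04,0,0],[0,0,0]],[[-0.055,0,0],[0,0,0]],[[-0.068,0,0],[0,0,0]],[[-0.075,0,0],[0,0,0]]]'; python3 -m creep '[[[0.04,0,0],[0,0,0]],[[0.1,0,0],[0,0,0]],[[0.1,0,-0.15],[0,0,0]],[[0.2,0,-0.28],[0,0,0]],[[0.34,0,-0.35],[0,0,0]]]'
python3 - <<'E'
from h import *
a,b=capture('top'),capture('scene'); save(a,'t2'); save(b,'s2')
for ps in([a],[b]):
  r=models.spot_point("flange",ps[0]); print([(ray(ps[0],d["uv"])[:2].round(3),round(d["conf"],2)) for d in r])
  try: f=fit("flange",ps,[.495,-.31,0],False)
  except Exception as e: print(e)
E
```

```text
time: 6.88
eef_pos: [0.5051, -0.2665, 0.019]
tool_rot: [-180.0, -0.0, 74.4]
force: [-0.2, 0.9, -0.1]
finger_gap: 0.0512
grasp_force: 0.5
time: 7.5
eef_pos: [0.5429, -0.137, 0.1613]
tool_rot: [179.7, 0.0, 74.3]
force: [1.3, 0.0, 0.2]
finger_gap: 0.0512
grasp_force: 0.0
[(array([ 0.495, -0.317]), 0.84)]
flange [ 0.493  -0.3121] yaw 0.1 err 0.782 1
[]
flange [ 0.4924 -0.3092] yaw 6.7 err 0.062 1
```

Run:
```python
import cv2,numpy as np
a=cv2.imread("pics/t2.png")[180:320,280:480];b=cv2.imread("pics/s2.png")[150:290,150:350]
cv2.imwrite("pics/c2.png",cv2.resize(np.hstack([a,b]),None,fx=2,fy=2,interpolation=cv2.INTER_CUBIC))
```

```text
(no output)
```

View pics/c2.png

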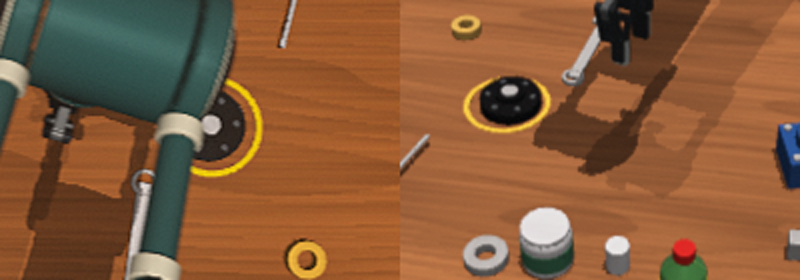

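The flange is inside the ring but sits a few mm toward the hand (the scene half of the crop shows it right of centre). I'll go back and nudge it 5 mm further.

```bash
python3 -m creep '[[[-0.13,0,0.07],[0,0,0]],[[-0.24,0,0.2],[0,0,0]],[[-0.24,0,0.34],[0,0,0]],[[-0.27,0,0.35],[0,0,0]],[[-0.31,0,0.35],[0,0,0]]]'; python3 -m creep '[[[-0.015,0,0],[0,0,0]],[[-0.025,0,0],[0,0,0]],[[-0.035,0,0],[0,0,0]],[[-0.043,0,0],[0,0,0]],[[-0.043,0,0],[0,0,0]]]'; python3 -m creep '[[[0.03,0,0],[0,0,0]],[[0.1,0,0],[0,0,0]],[[0.1,0,-0.15],[0,0,0]],[[0.2,0,-0.28],[0,0,0]],[[0.34,0,-0.35],[0,0,0]]]'
python3 - <<'E'
from h import *
b=capture('scene')
fit("flange",[b],[.495,-.31,0],False)
# goal behind housing -x face, along stop axes
y=np.radians(3.2);c,s=np.cos(y),np.sin(y)
goal(.549-.09*c, .110-.09*s,.16,93.2)
E
```

```text
time: 8.43
eef_pos: [0.5071, -0.258, 0.0175]
tool_rot: [-179.9, -0.0, 74.4]
force: [1.1, 0.2, 0.8]
finger_gap: 0.0518
grasp_force: 0.0
time: 9.05
eef_pos: [0.5036, -0.2738, 0.0182]
tool_rot: [179.9, 0.0, 74.4]
force: [-0.4, -0.0, 0.2]
finger_gap: 0.0512
grasp_force: 0.5
time: 9.68
eef_pos: [0.5405, -0.1448, 0.1594]
tool_rot: [179.8, 0.0, 74.3]
force: [1.6, 0.0, -0.3]
finger_gap: 0.051
grasp_force: 0.0
flange [ 0.4919 -0.3157] yaw 4.7 err 0.034 1
shift [ 5.384e-01 -3.641e-01  5.000e-04] turn [ 0.0013 -0.0001 -0.0514] dist 0.26
```

```bash
python3 -m creep '[[[0.09,-0.06,0],[0,0,0.015]],[[0.21,-0.16,0],[0,0,0.04]],[[0.33,-0.25,0],[0,0,0.065]],[[0.45,-0.35,0],[0,0,0.09]],[[0.5,-0.38,0],[0,0,0.11]]]' 0.6; python3 -c "
from h import *
goal(.4714,.104,.07,3.2)"
```

```text
time: 10.4
eef_pos: [0.4435, 0.0904, 0.1551]
tool_rot: [-179.9, 0.1, 34.7]
force: [-0.9, 0.3, 0.1]
finger_gap: 0.0513
grasp_force: 0.0
shift [0.0772 0.0122 0.2125] turn [-0.0001  0.0004  0.0876] dist 0.091
```

```bash
python3 -m creep '[[[0.01,0.01,0],[0,0,0.015]],[[0.03,0.012,0.02],[0,0,0.04]],[[0.06,0.012,0.08],[0,0,0.065]],[[0.077,0.012,0.15],[0,0,0.0876]],[[0.077,0.012,0.2],[0,0,0.0876]]]'; python3 -c "
from h import *
a=capture('top');b=capture('scene')
h=fit('housing',[b],[.549,.11,.26]); 
goal(.4714,.104,.019,3.2);save(a,'t3')"
```

```text
time: 11.02
eef_pos: [0.4731, 0.102, 0.0742]
tool_rot: [180.0, 0.1, 3.3]
force: [0.1, 0.0, 0.5]
finger_gap: 0.0511
grasp_force: 0.0
housing [0.5487 0.1114] yaw 15.3 err 0.039 1
shift [-0.0009 -0.0059  0.1386] turn [0.0001 0.0008 0.0003] dist 0.055
```

```bash
python3 -m creep '[[[0,-0.003,0.03],[0,0,0]],[[0,-0.004,0.06],[0,0,0]],[[0,-0.004,0.1],[0,0,0]],[[0,-0.004,0.137],[0,0,0]],[[0,-0.004,0.137],[0,0,0]]]';  python3 -m creep '[[[0.02,0,0],[0,0,0]],[[0.04,0,0],[0,0,0]],[[0.06,0,0],[0,0,0]],[[0.08,0,0],[0,0,0]],[[0.1,0,0],[0,0,0]]]'; python3 -m creep '[[[0.02,0,0],[0,0,0]],[[0.04,0,0],[0,0,0]],[[0.06,0,0],[0,0,0]],[[0.08,0,0],[0,0,0]],[[0.1,0,0],[0,0,0]]]'; python3 -c "
from h import *
a=capture('top');b=capture('scene')
h=fit('housing',[b],[.59,.11,.1]); print(rel(h,np.array([.6826,.2492,np.radians(3.2)])));save(a,'t3');save(b,'s3')"
```

```text
time: 11.8
eef_pos: [0.4725, 0.1033, 0.0197]
tool_rot: [180.0, 0.2, 3.3]
force: [-0.2, -0.1, 0.8]
finger_gap: 0.0512
grasp_force: 0.0
time: 12.42
eef_pos: [0.5145, 0.106, 0.0215]
tool_rot: [-180.0, 0.0, 3.3]
force: [-2.3, 1.1, 0.2]
finger_gap: 0.0511
grasp_force: 0.9
time: 13.05
eef_pos: [0.5546, 0.1082, 0.0215]
tool_rot: [180.0, 0.0, 3.3]
force: [-1.5, -0.9, 0.8]
finger_gap: 0.0512
grasp_force: 1.1
housing [0.6059 0.1081] yaw 2.8 err 0.054 1
[-0.08446994 -0.13661871 -0.42739305]
```

```bash
python3 -m creep '[[[0.022,0,0],[0,0,0]],[[0.045,0,0],[0,0,0]],[[0.065,0,0],[0,0,0]],[[0.085,0,0],[0,0,0]],[[0.098,0,0],[0,0,0]]]'; python3 -m creep '[[[-0.03,0,0],[0,0,0]],[[-0.1,0,0],[0,0,0]],[[-0.16,0,-0.08],[0,0,0]],[[-0.16,0,-0.2],[0,0,0]],[[-0.16,0,-0.3],[0,0,0]]]';python3 -c "
from h import *
a=capture('top');b=capture('scene');S=np.array([.6826,.2492,np.radians(3.2)])
h=fit('housing',[b],[.64,.11,.06]); print(rel(h,S));fit('stop',[b],S);save(a,'t4');save(b,'s4')
r=rel(h,S); c,s=np.cos(S[2]),np.sin(S[2])
x,y=r[0],r[1]-.048-.011-.025
goal(S[0]+c*x-s*y,S[1]+s*x+c*y,.14,93.2)"
```

```text
time: 13.82
eef_pos: [0.5938, 0.1105, 0.0215]
tool_rot: [-180.0, 0.0, 3.3]
force: [-2.7, -0.4, 0.6]
finger_gap: 0.0509
grasp_force: 1.1
time: 14.45
eef_pos: [0.5285, 0.1068, 0.1432]
tool_rot: [-180.0, -0.1, 3.3]
force: [1.0, 0.1, 0.4]
finger_gap: 0.0513
grasp_force: 0.0
housing [0.6397 0.1097] yaw 3.6 err 0.178 1
[-0.05057825 -0.13689803  0.40513843]
stop [0.6819 0.2508] yaw 3.4 err 0.056 1
shift [0.275  0.2189 0.0078] turn [ 0.0003 -0.0004 -0.2497] dist 0.141
```

```bash
python3 -m creep '[[[0,0.06,0],[0,0,-0.02]],[[0.04,0.13,0],[0,0,-0.045]],[[0.1,0.19,0],[0,0,-0.07]],[[0.17,0.219,0],[0,0,-0.1]],[[0.2,0.219,0],[0,0,-0.125]]]' 0.46; python3 -c "
from h import *
goal(.6482,.0258,.12,93.2)"
```

```text
time: 15.28
eef_pos: [0.6139, 0.0228, 0.1391]
tool_rot: [-179.9, 0.1, 48.5]
force: [-0.4, 0.7, -0.3]
finger_gap: 0.0393
grasp_force: 0.0
shift [0.0625 0.0594 0.0475] turn [-0.0005  0.0002 -0.1241] dist 0.039
```

```bash
python3 -m creep '[[[0.01,0.02,0],[0,0,-0.028]],[[0.03,0.04,0],[0,0,-0.056]],[[0.05,0.059,0],[0,0,-0.084]],[[0.0625,0.059,0],[0,0,-0.111]],[[0.0625,0.059,0.04],[0,0,-0.124]]]'; python3 -c "
from h import *
a=capture('top');b=capture('scene');S=np.array([.6826,.2492,np.radians(3.2)])
h=fit('housing',[b],[.64,.11,.06]); print(rel(h,S));save(b,'s5');save(a,'t5')
goal(.6482,.0258,.020,93.2)"
```

```text
time: 15.9
eef_pos: [0.6483, 0.0271, 0.1243]
tool_rot: [-180.0, -0.0, 93.1]
force: [-0.3, -0.2, 0.3]
finger_gap: 0.0392
grasp_force: 0.0
housing [0.6436 0.1099] yaw 1.6 err 0.235 1
[-0.04674215 -0.13689262 -1.55347102]
shift [-0.0031  0.0072  0.2555] turn [-0.001 -0.    -0.001] dist 0.102
```

```bash
python3 -m creep '[[[0,0.003,0.07],[0,0,0]],[[0,0.003,0.14],[0,0,0]],[[0,0.003,0.21],[0,0,0]],[[0,0.003,0.257],[0,0,0]],[[0,0.003,0.257],[0,0,0]]]';  python3 -m creep '[[[0.022,0,0],[0,0,0]],[[0.045,0,0],[0,0,0]],[[0.066,0,0],[0,0,0]],[[0.088,0,0],[0,0,0]],[[0.11,0,0],[0,0,0]]]'; python3 -m creep '[[[0.022,0,0],[0,0,0]],[[0.045,0,0],[0,0,0]],[[0.066,0,0],[0,0,0]],[[0.088,0,0],[0,0,0]],[[0.105,0,0],[0,0,0]]]'; python3 -c "
from h import *
a=capture('top');b=capture('scene');S=np.array([.6826,.2492,np.radians(3.2)])
h=fit('housing',[b],[.64,.18,.06]); print(rel(h,S));save(b,'s6');save(a,'t6')"
```

```text
time: 16.68
eef_pos: [0.6478, 0.0269, 0.0207]
tool_rot: [-179.8, -0.0, 92.9]
force: [-0.6, -0.1, 1.3]
finger_gap: 0.0393
grasp_force: 0.0
time: 17.3
eef_pos: [0.6478, 0.0713, 0.0233]
tool_rot: [179.9, 0.0, 92.9]
force: [0.5, -2.4, 2.4]
finger_gap: 0.0391
grasp_force: 1.2
time: 17.92
eef_pos: [0.6451, 0.1134, 0.0227]
tool_rot: [-180.0, -0.0, 92.9]
force: [0.7, -1.3, 0.9]
finger_gap: 0.0397
grasp_force: 1.2
housing [0.6242 0.1806] yaw -6.6 err 0.401 1
[-0.06217138 -0.06518553 -9.75279261]
```

```bash
python3 -m creep '[[[0.018,0,0],[0,0,0]],[[0.03,0,0],[0,0,0]],[[0.04,0,0],[0,0,0]],[[0.048,0,0],[0,0,0]],[[0.055,0,0],[0,0,0]]]'; python3 -m creep '[[[0.003,0,0],[0,0,0]],[[0.006,0,0],[0,0,0]],[[0.009,0,0],[0,0,0]],[[0.012,0,0],[0,0,0]],[[0.015,0,0],[0,0,0]]]'
```

```text
time: 18.7
eef_pos: [0.644, 0.135, 0.0227]
tool_rot: [-180.0, 0.0, 92.9]
force: [-0.2, -1.4, -1.1]
finger_gap: 0.0392
grasp_force: 0.8
time: 19.32
eef_pos: [0.6438, 0.1408, 0.0228]
tool_rot: [180.0, 0.0, 92.9]
force: [0.4, -1.6, -0.9]
finger_gap: 0.0392
grasp_force: 1.3
```

```bash
python3 -m creep '[[[0.002,0,0],[0,0,0]],[[0.004,0,0],[0,0,0]],[[0.006,0,0],[0,0,0]],[[0.008,0,0],[0,0,0]],[[0.01,0,0],[0,0,0]]]'
```

```text
time: 19.95
eef_pos: [0.6441, 0.141, 0.0229]
tool_rot: [-180.0, 0.3, 93.0]
force: [1.8, -16.0, 0.8]
finger_gap: 0.0396
grasp_force: 8.2
```

```bash
python3 -m creep '[[[-0.04,0,0],[0,0,0]],[[-0.1,0,0],[0,0,0]],[[-0.15,0,-0.08],[0,0,0]],[[-0.15,0,-0.2],[0,0,0]],[[-0.15,0,-0.3],[0,0,0]]]' 0.6; python3 -c "
from h import *
a=capture('top');b=capture('scene');S=np.array([.6826,.2492,np.radians(3.2)])
h=fit('housing',[b],[.64,.20,.06]); print(rel(h,S));save(b,'s7');save(a,'t7')
c,s=np.cos(S[2]),np.sin(S[2]);x,y=-.045-.049-.03,-.05
goal(S[0]+c*x-s*y,S[1]+s*x+c*y,.14,3.2)"
```

```text
time: 20.58
eef_pos: [0.647, 0.0837, 0.1445]
tool_rot: [179.9, -0.0, 92.9]
force: [0.1, 0.5, -0.6]
finger_gap: 0.051
grasp_force: 0.0
housing [0.631  0.1997] yaw 2.1 err 0.208 1
[-0.05424854 -0.0465937  -1.11708917]
shift [ 0.2807 -0.2054  0.0158] turn [ 0.0008 -0.001   0.2491] dist 0.139
```

```bash
python3 -m creep '[[[0,-0.06,0],[0,0,0.02]],[[0.04,-0.13,0],[0,0,0.045]],[[0.12,-0.19,0],[0,0,0.07]],[[0.2,-0.23,0],[0,0,0.1]],[[0.28,-0.23,0],[0,0,0.127]]]'; python3 -m creep '[[[0,0,0],[0,0,0.025]],[[0,0,0],[0,0,0.052]],[[0,0,0],[0,0,0.08]],[[0,0,0],[0,0,0.105]],[[0,0,0],[0,0,0.122]]]'; python3 -c "
from h import *
a=capture('top');b=capture('scene');S=np.array([.6826,.2492,np.radians(3.2)])
h=fit('housing',[b],[.64,.20,.06]); print(rel(h,S));save(b,'s8');save(a,'t8')
c,s=np.cos(S[2]),np.sin(S[2]);x,y=-.134,-.05
goal(S[0]+c*x-s*y,S[1]+s*x+c*y,.02,3.2)"
```

```text
time: 21.35
eef_pos: [0.5465, 0.192, 0.1409]
tool_rot: [-179.9, 0.2, 46.9]
force: [0.0, 0.7, 0.4]
finger_gap: 0.051
grasp_force: 0.0
time: 21.98
eef_pos: [0.5479, 0.1914, 0.1409]
tool_rot: [180.0, 0.2, 3.1]
force: [0.1, 0.3, -0.2]
finger_gap: 0.0513
grasp_force: 0.0
housing [0.6237 0.2011] yaw -0.2 err 0.291 1
[-0.06151043 -0.04469199 -3.40542996]
shift [ 0.0094 -0.0005  0.3033] turn [0.0001 0.0004 0.0005] dist 0.121
```

```bash
python3 -m creep '[[[0,0,0.08],[0,0,0]],[[0,0,0.16],[0,0,0]],[[0,0,0.23],[0,0,0]],[[0,0,0.3],[0,0,0]],[[0,0,0.3],[0,0,0]]]';  python3 -m creep '[[[0.02,0,0],[0,0,0]],[[0.04,0,0],[0,0,0]],[[0.06,0,0],[0,0,0]],[[0.075,0,0],[0,0,0]],[[0.085,0,0],[0,0,0]]]'; python3 -m creep '[[[0.006,0,0],[0,0,0]],[[0.012,0,0],[0,0,0]],[[0.018,0,0],[0,0,0]],[[0.022,0,0],[0,0,0]],[[0.026,0,0],[0,0,0]]]'
```

```text
time: 22.75
eef_pos: [0.546, 0.191, 0.0196]
tool_rot: [179.9, 0.4, 3.4]
force: [-0.3, 0.3, 0.4]
finger_gap: 0.0509
grasp_force: 0.0
time: 23.38
eef_pos: [0.5837, 0.194, 0.0231]
tool_rot: [-180.0, -0.0, 3.3]
force: [-0.0, 0.4, -0.2]
finger_gap: 0.0512
grasp_force: 0.0
time: 24.0
eef_pos: [0.5927, 0.1944, 0.0225]
tool_rot: [180.0, 0.1, 3.3]
force: [-2.2, -1.4, 1.0]
finger_gap: 0.0511
grasp_force: 1.2
```

```bash
python3 -m creep '[[[0.003,0,0],[0,0,0]],[[0.006,0,0],[0,0,0]],[[0.009,0,0],[0,0,0]],[[0.011,0,0],[0,0,0]],[[0.013,0,0],[0,0,0]]]'; python3 -m creep '[[[0.002,0,0],[0,0,0]],[[0.004,0,0],[0,0,0]],[[0.006,0,0],[0,0,0]],[[0.007,0,0],[0,0,0]],[[0.008,0,0],[0,0,0]]]'
```

```text
time: 24.62
eef_pos: [0.5977, 0.1949, 0.0226]
tool_rot: [180.0, 0.1, 3.3]
force: [-6.8, -0.4, 2.7]
finger_gap: 0.0511
grasp_force: 3.0
time: 25.25
eef_pos: [0.5977, 0.1949, 0.0225]
tool_rot: [180.0, 0.5, 3.3]
force: [-13.7, -0.2, 7.7]
finger_gap: 0.0514
grasp_force: 6.9
```

Both bars have been contacted. I'll retreat well clear and verify.

```bash
python3 -m creep '[[[-0.03,0,0],[0,0,0]],[[-0.1,0,0],[0,0,0]],[[-0.14,0.02,-0.1],[0,0,0]],[[-0.14,0.1,-0.22],[0,0,0]],[[-0.14,0.22,-0.35],[0,0,0]]]'; python3 -m creep '[[[0,0.12,-0.05],[0,0,0]],[[0,0.25,-0.08],[0,0,0]],[[0,0.38,-0.1],[0,0,0]],[[0,0.5,-0.1],[0,0,0]],[[0,0.56,-0.1],[0,0,0]]]';python3 - <<'E'
from h import *
a,b=capture('top'),capture('scene');S0=[.6826,.2492,.056]
for ps in([a],[b]):
  s=fit('stop',ps,S0);h=fit('housing',ps,[.643,.20,.06]);print(rel(h,s))
  try: fit('flange',ps,[.492,-.316,0],False)
  except Exception as e: print(e)
T=dict(bearing=(.765,-.27),socket=(.755,-.113),tin=(.75,-.19),oil=(.797,-.03),collar=(.345,-.42),screwdriver=(.682,-.42),wrench=(.36,-.225))
for t in T: print(t,[ray(p,d[0]["uv"])[:2].round(3) for p in(a,b) for d in[models.spot_point(t,p)] if d])
cv2.imwrite("pics/f.png",np.hstack([a["img"][90:300,80:400],b["img"][150:360,140:460]])[:,:,::-1])
E
```

```text
time: 25.88
eef_pos: [0.5514, 0.1096, 0.1588]
tool_rot: [-180.0, -0.2, 3.4]
force: [0.5, 0.1, -0.4]
finger_gap: 0.0509
grasp_force: 0.0
time: 26.5
eef_pos: [0.5645, -0.1169, 0.1978]
tool_rot: [179.9, -0.2, 3.2]
force: [-0.4, 0.8, -0.7]
finger_gap: 0.0511
grasp_force: 0.0
stop [0.683  0.2504] yaw 3.2 err 0.299 1
housing [0.6473 0.1984] yaw 2.8 err 0.046 1
[-0.03857456 -0.04990905 -0.40818046]
flange [ 0.4925 -0.318 ] yaw 1.5 err 0.037 1
stop [0.6822 0.2503] yaw 3.2 err 0.161 1
housing [0.6312 0.1994] yaw 1.9 err 0.316 1
[-0.05371914 -0.04799052 -1.28045802]
division by zero
bearing [array([ 0.757, -0.271]), array([ 0.764, -0.265])]
socket [array([ 0.756, -0.117]), array([ 0.76 , -0.114])]
tin [array([ 0.762, -0.197]), array([ 0.757, -0.197])]
oil [array([ 0.792, -0.03 ]), array([ 0.806, -0.031])]
collar [array([ 0.346, -0.423]), array([ 0.352, -0.419])]
screwdriver [array([ 0.682, -0.42 ])]
wrench [array([ 0.36 , -0.226])]
```

View pics/f.png

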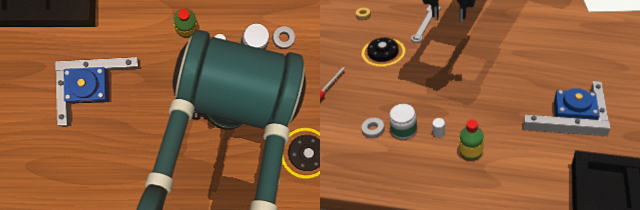

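The view shows the housing seated in the corner (crop 83,84), with both sides against the bars. The flange is centred in the ring and the bystanders haven't moved. I'll hand in.

```bash
python3 -c "
from bench import job
print(job.hand_in())"
```

```text
the job is handed in; nothing more can be done
None
```

I handed the job in at about 27 s, and the judge returned no verdict. In the last top-camera check the housing was within about 2 mm of both bars and 0.4° of square, the flange about 2 mm from the ring's centre, no bystander visibly moved, and the hand clear.

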